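# Find the grinding jar that still holds its balls

## Robot

A 7-joint arm with a two-finger parallel gripper is mounted at the origin on a cart in front of the work surface, level with it; the furniture and walls round the work are solid. World frame = base frame: x ahead of the robot, y to its left, z up, the work surface at z = 0. Lengths are in m, angles in rad, forces in N, time in s.
With the tool pointing down it reaches from about 0.4 to 0.85 m from the base axis. Payload 10.4 kg.
Tool frame: the origin (TCP) lies between the finger pads; the fingertips stand tcp_to_tips ahead of it and the grasp point (between the pads) lies 8 mm behind it (tcp_to_tips is the distance from the TCP to the fingertips, in m); z points along the fingers, y is the line along which they close (so a half turn about z gives the same grasp; the last joint's range is limited). The gripper opens to 85 mm and grips with 20 to 120 N. Pads are 22 mm wide; open, the fingers measure 114 mm over their backs; the gripper's body (76 mm by 85 mm) begins 54 mm behind the grasp point. The pads swing forward as they close: fully open they stand 13 mm farther back than shut.
Start: joints at [1.214, 0.332, -0.065, 1.46, 0.022, 1.35, -0.088], TCP at [0.205, -0.591, 0.242] pointing down, gripper open.
Joint ranges: [-2.6, 2.6], [-0.5, 2.12], [-1.47, 1.34], [0.16, 2.42], [-1.27, 4.41], [0.06, 2.06], [-2.6, 2.6]. Speed limits (rad/s): [2.22, 2.22, 2.79, 2.79, 3.14, 3.14, 3.14].

## Interface

Orientations are given as a unit quaternion [x, y, z, w].
In Python, from workcell import * gives the robot as it stands.
- The arm moves only by the tool apply_moves, never from a script. Its argument "rows" is a list of rows, each an object of numbers: "x", "y", "z": the shift along the tool's x, y, z in mm; "ax", "ay", "az": the turn, a rotation vector about the tool's x, y, z in degrees; "gripper": the closure, from 0 (fully open) to 1 (shut). A call has 1 to 5 rows; each row shifts and turns the commanded pose from where the row before left it, along the tool's axes as they then stand; what a row does not reach is not made up. A row lasts 1/12 s, in which the tool goes at most 41.7 mm and 7.16 degrees, less where a joint would pass 70% of its speed; a pose out of reach is approached as far as the arm can. A call with a gripper value outside its range is refused whole. The fingers move at their own pace and stop on an object; "newtons" is the grip in N (left out, the last holds). Time passes only in rows, so rows that do not move let the fingers close. It gives the time, the measured TCP pose, the force, the opening and the grip force at its end, in the units of the state.
- get_obs(): the state, without advancing time (a new reading comes with each control period).
- camera(name): name is "scene" or "side" or "wrist"; returns a dict with "color" (480x640x3 uint8, red, green, blue), "fov_y" (degrees; the focal length in pixels is half the picture's height over the tangent of half this angle, whatever the lens; pixels are square), "cx", "cy" (the principal point, pixels), "rvec" (rotation vector, rad) and "tvec" (3), from world to camera coordinates, as OpenCV has them. Camera axes: x right, y down, z forward; pixel columns grow to the right and rows downward; lengths in m; the calibration is good to about 2 mm. A picture is of the moment at which its call begins. There is no depth.
- hand_in(): hands the job in; it is judged then, once.
The state is a dict: "clock": time; "joint_pos": joint angles; "joint_velocities": joint speeds; "tau": joint torques, N m; "position": TCP position; "ee_rot": TCP orientation; "ft_force": force on the tool from outside, world axes, zero at the start; "torque": the same for the moment, N m; "grip_width": opening from 0.0 (shut) to 1.0 (fully open); "grasp_force": force on a finger pad.
Only numpy, scipy, OpenCV 4.12 (cv2) and the standard library are available. Lean on these libraries where they do the work, as an engineer would, in place of code of your own. Each camera call takes 0.05 s, during which the arm holds its last target. There are 200 camera calls.

## Task

The two metal grinding jars on the steel tray look alike, but one still has its grinding balls inside and is about twice as heavy: lift each in turn and feel which it is (the rack's two holes are there to stand a jar in meanwhile). Stand the empty, lighter jar upright and fully down in either hole of the white rack, and finish holding the heavier one, upright and still, just above the middle of the open sample jar's mouth without touching it, ready to be opened there: the program ends while the gripper is holding it. Set the jars down gently, do not tip them over, and leave the sample jar and the other things on the bench where they are.

Things in the scene. Friction and masses are not known exactly. Their poses are not given: they have to be found in the camera images.
- grinding_jar_1: metal grinding jar with a fluted screw cap, shut tight, one of two alike; starts upright on the tray. 92 mm tall; body 34 mm in diameter up to 62 mm, foot edge chamfered 2 mm; cap 38 mm in diameter from 64 to 92 mm (grip it by the cap). Origin: centre of the underside, z up. Nothing shows which is heavy: the empty one weighs about 0.2 kg, the one with balls, which can shift a little inside, about 0.4 kg.
- grinding_jar_2: the other metal grinding jar, same shape and size, same origin and axes. Either of the two may be the heavy one.
- rack: white plastic block, fixed to the bench, 80 mm (x) by 160 mm (y) by 50 mm high, with two round vertical holes side by side along its y axis, 76 mm apart. Origin: centre of the underside; z up. The holes are 37 mm in diameter with a 2 mm chamfer at the mouth and 40 mm deep, so a jar standing in one has its underside 10 mm above the block's underside and its whole cap above the block.
- rack_hole0 (a point): centre of the mouth of one hole, level with the top face of the rack (50 mm up), on the rack's -y side
- rack_hole1 (a point): centre of the mouth of the other hole, on the rack's +y side
- tray: shallow stainless-steel tray, fixed, 120 mm (x) by 210 mm (y), 16 mm high plus a 2.5 mm rolled rim, floor 3 mm thick. Origin: centre of the underside. The grinding jars start standing on its floor, one on each half, about 90 mm apart along its y axis.
- open_jar: open sample jar (wide-mouthed jar without its lid) standing on the bench, loose, 67 mm in diameter, 98 mm high, mouth upward about 58 mm wide. Origin: centre of the underside; z up, the mouth is at z = 98 mm.
- timer: bystander: white bench timer, 29 x 64 x 60 mm, standing. Origin: centre of the underside.
- slide_box: bystander: small green box for slides, 36 x 91 x 32 mm. Origin: centre of the underside.
- beaker: bystander: small empty beaker, 48 mm wide, 58 mm high. Origin: centre of the underside.
- filter_box: bystander: white filter-paper carton, 68 x 68 x 60 mm. Origin: centre of the underside.
Things that resemble listed ones, but are neither listed nor needed, are in the scene too. What is shaped like the grinding_jar_1 but yellow is not meant.

How it is judged:
On the way, in this order (a step that is already met when the one before it is completed fails the run):
1. one grinding jar stands fully down in a hole of the rack, let go ((((z of grinding_jar_1 in the frame of rack below 0.014 m and angle between grinding_jar_1's own z axis and vertical below 0.1 rad and (horizontal distance between grinding_jar_1 and rack_hole0 below 0.005 m or horizontal distance between grinding_jar_1 and rack_hole1 below 0.005 m)) and (contact force between grinding_jar_1 and the fingers below 0.05 N and contact force between grinding_jar_1 and the arm below 0.05 N)) or ((z of grinding_jar_2 in the frame of rack below 0.014 m and angle between grinding_jar_2's own z axis and vertical below 0.1 rad and (horizontal distance between grinding_jar_2 and rack_hole0 below 0.005 m or horizontal distance between grinding_jar_2 and rack_hole1 below 0.005 m)) and (contact force between grinding_jar_2 and the fingers below 0.05 N and contact force between grinding_jar_2 and the arm below 0.05 N)))), for 0.2 s.
2. with one jar standing in the rack, the other is lifted clear of the tray ((((z of grinding_jar_1 in the frame of rack below 0.014 m and angle between grinding_jar_1's own z axis and vertical below 0.1 rad and (horizontal distance between grinding_jar_1 and rack_hole0 below 0.005 m or horizontal distance between grinding_jar_1 and rack_hole1 below 0.005 m)) and (contact force between grinding_jar_1 and the fingers below 0.05 N and contact force between grinding_jar_1 and the arm below 0.05 N) and (height (world z) of grinding_jar_2 above 0.05 m and contact force between grinding_jar_2 and tray below 0.05 N and contact force between grinding_jar_2 and the fingers above 1 N)) or ((z of grinding_jar_2 in the frame of rack below 0.014 m and angle between grinding_jar_2's own z axis and vertical below 0.1 rad and (horizontal distance between grinding_jar_2 and rack_hole0 below 0.005 m or horizontal distance between grinding_jar_2 and rack_hole1 below 0.005 m)) and (contact force between grinding_jar_2 and the fingers below 0.05 N and contact force between grinding_jar_2 and the arm below 0.05 N) and (height (world z) of grinding_jar_1 above 0.05 m and contact force between grinding_jar_1 and tray below 0.05 N and contact force between grinding_jar_1 and the fingers above 1 N)))), for 0.2 s.
At the end, for the whole second after the job is handed in: The lighter grinding jar (under 2.85 N on the rack) stands upright, fully down (within 4 mm) in a rack hole, untouched; the heavier is held in the fingers alone, still, upright within 0.17 rad, axis within 22 mm of the sample jar's, underside 4 to 102 mm above its rim ((((horizontal distance between grinding_jar_1 and open_jar below 0.022 m and z of grinding_jar_1 in the frame of open_jar between 0.102 and 0.2 m and angle between grinding_jar_1's own z axis and vertical below 0.17 rad and linear speed of grinding_jar_1 below 0.02 m/s and contact force between grinding_jar_1 and open_jar below 0.05 N and contact force between grinding_jar_1 and the fingers above 1 N) and (z of grinding_jar_2 in the frame of rack below 0.014 m and angle between grinding_jar_2's own z axis and vertical below 0.1 rad and (horizontal distance between grinding_jar_2 and rack_hole0 below 0.005 m or horizontal distance between grinding_jar_2 and rack_hole1 below 0.005 m)) and (contact force between grinding_jar_2 and the fingers below 0.05 N and contact force between grinding_jar_2 and the arm below 0.05 N) and contact force between grinding_jar_2 and rack below 2.85 N) or ((horizontal distance between grinding_jar_2 and open_jar below 0.022 m and z of grinding_jar_2 in the frame of open_jar between 0.102 and 0.2 m and angle between grinding_jar_2's own z axis and vertical below 0.17 rad and linear speed of grinding_jar_2 below 0.02 m/s and contact force between grinding_jar_2 and open_jar below 0.05 N and contact force between grinding_jar_2 and the fingers above 1 N) and (z of grinding_jar_1 in the frame of rack below 0.014 m and angle between grinding_jar_1's own z axis and vertical below 0.1 rad and (horizontal distance between grinding_jar_1 and rack_hole0 below 0.005 m or horizontal distance between grinding_jar_1 and rack_hole1 below 0.005 m)) and (contact force between grinding_jar_1 and the fingers below 0.05 N and contact force between grinding_jar_1 and the arm below 0.05 N) and contact force between grinding_jar_1 and rack below 2.85 N))); the arm keeps its last pose, push and grip.
It fails at once if a grinding jar tips over (angle between any of grinding_jar_1, grinding_jar_2's own z axis and vertical above 0.6 rad).
It fails at once if a grinding jar is let fall ((height (world z) of grinding_jar_1 above 0.02 m and contact force between grinding_jar_1 and anything else below 0.02 N and linear speed of grinding_jar_1 above 0.45 m/s) or (height (world z) of grinding_jar_2 above 0.02 m and contact force between grinding_jar_2 and anything else below 0.02 N and linear speed of grinding_jar_2 above 0.45 m/s)).
It fails at once if the sample jar is pushed about or tipped (distance of open_jar from where it was at the start of the episode above 0.02 m or angle between open_jar's own z axis and vertical above 0.3 rad).
It fails at once if a bystander is pushed away (distance of any of timer, slide_box, beaker, filter_box from where it was at the start of the episode above 0.025 m).
It also fails if it takes over 72 s, if anything falls off the work surface, if the arm or the gripper's body presses on something with over 40 N, if the wrist force passes 120 N, or if a joint passes its speed limit or range.

## Working session

There is one attempt and no reset: what is moved stays moved. The work goes in short steps, Python scripts to look and compute and a tool call to move; the robot and the scene stay as the last step left them, time stands still between calls to the robot, and variables do not carry over. Pictures are saved under pics/ and viewed, at most 10 in all, crops included, and the job is handed in when it is done.

Besides the shell and the picture viewer there is one more tool, called after "Emit:" as name([rows], argument=value, ...), one row to a line, values as JSON. apply_moves: Moves the arm, as the interface text tells. Its arguments: {"type":"object","properties":{"rows":{"type":"array","items":{"type":"object","properties":{"x":{"type":"number"},"y":{"type":"number"},"z":{"type":"number"},"ax":{"type":"number"},"ay":{"type":"number"},"az":{"type":"number"},"gripper":{"type":"number"}}}},"newtons":{"type":"number"}},"required":["rows"]}

```bash
mkdir -p pics; ls; python3 - <<'E'
from workcell import *
import cv2,json
o=get_obs()
for k,v in o.items(): print(k,v)
for n in("scene","side","wrist"):
    c=camera(n); cv2.imwrite(f"pics/{n}0.png",c["color"][:,:,::-1]); print(n,c["fov_y"],c["cx"],c["cy"],c["rvec"],c["tvec"])
E
```

```text
pics
clock 0.0
joint_pos [ 1.21439798  0.33287168 -0.06473008  1.46096773  0.02159309  1.34989069
 -0.08849874]
joint_velocities [ 0.00043395  0.00037582  0.00138179  0.000192    0.00053441 -0.00055397
  0.00058572]
tau [ 1.42007415e-03 -6.25447583e+01  5.04451222e-02 -3.91603053e+01
  1.64155243e-02  1.01899111e-02 -4.60145714e-06]
position [ 0.20466429 -0.59014877  0.2415035 ]
ee_rot [ 9.86100247e-01  1.66149882e-01 -1.44929108e-04 -7.06316245e-04]
ft_force [-0.36709834  0.21845992 -0.02929375]
torque [ 0.02351705  0.02409148 -0.00297066]
grasp_force 0.0
grip_width 1.0002120319806471
scene 44.16555458356331 314.14612194209 237.07958503914736 [ 1.28017938 -2.17284545  1.01832274] [0.19814374 0.38772699 1.03336331]
side 45.884349470903594 321.04272679457506 236.69297620061613 [ 1.19468602  2.41382142 -0.91724174] [ 0.40453746 -0.27181475  1.37090047]
wrist 66.71075109310092 313.8357097381245 240.58989256756647 [-2.3694818   1.68679746  0.23712221] [-0.62349417 -0.03448334  0.37998037]
```

View pics/scene0.png

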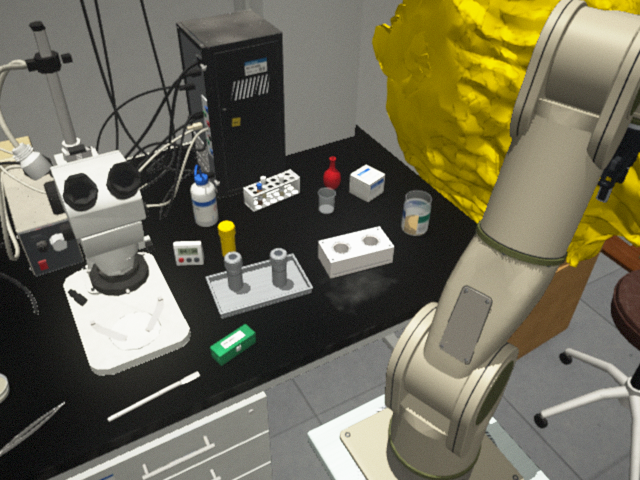

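View pics/side0.png

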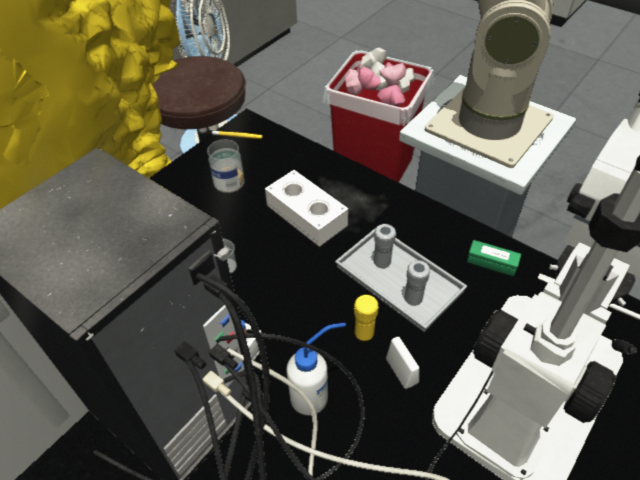

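The scene view shows the tray with two grey jars, caps at about (233,257) and (279,254). The rack holes are at (341,247) and (372,237), and the open sample jar is at (417,200). In the side view the jars are at (385,231) and (418,268), the holes at (293,189) and (319,207), and the sample jar mouth at (225,150).

Could be taken for the grinding jars: grey (233,257), grey (279,254), yellow (227,235, excluded) and the wash bottle (203,200, excluded). Could be taken for the rack: the tube rack at (272,190). Could be taken for the sample jar: the beaker at (327,200).

```bash
cat > h.py <<'E'
from workcell import *
import cv2, numpy as np
def K(c):
    f=240/np.tan(np.radians(c["fov_y"])/2); return np.array([[f,0,c["cx"]],[0,f,c["cy"]],[0,0,1]])
def ray(c,p):
    R=cv2.Rodrigues(np.array(c["rvec"]))[0]; t=np.array(c["tvec"])
    return -R.T@t, R.T@np.linalg.inv(K(c))@np.array([p[0],p[1],1.])
def plane(c,p,z):
    o,d=ray(c,p); return o+d*(z-o[2])/d[2]
def proj(c,P):
    return cv2.projectPoints(np.array(P,float).reshape(-1,3),np.array(c["rvec"]),np.array(c["tvec"]),K(c),None)[0].reshape(-1,2)
def tri(c1,p1,c2,p2):
    o1,d1=ray(c1,p1);o2,d2=ray(c2,p2); d1/=np.linalg.norm(d1);d2/=np.linalg.norm(d2)
    s=np.linalg.lstsq(np.c_[d1,-d2],o2-o1,rcond=None)[0]
    a=o1+s[0]*d1;b=o2+s[1]*d2; return (a+b)/2, np.linalg.norm(a-b)
def save(img,n): cv2.imwrite(n,np.ascontiguousarray(img[:,:,::-1]))
E
python3 - <<'E'
from h import *
a=camera("scene");b=camera("side")
for n,p,q,z in [("jarL",(233,257),(418,268),.095),("jarR",(279,254),(385,231),.095),("h0?",(341,247),(319,207),.05),("h1?",(372,237),(293,189),.05),("open",(418,197),(225,150),.098)]:
    print(n,*[np.round(v,4) for v in tri(a,p,b,q)],plane(a,p,z).round(4),plane(b,q,z).round(4))
A=cv2.resize(a["color"][180:290,180:440],None,fx=3,fy=3,interpolation=2)
B=cv2.resize(b["color"][120:330,190:480],None,fx=2,fy=2,interpolation=2)
im=np.zeros((330+0,780,3),np.uint8);save(A,"pics/cropA.png")
E
```

```text
jarL [0.5489 0.1239 0.0938] 0.0005 [0.5477 0.1241 0.095 ] [0.5498 0.1245 0.095 ]
jarR [0.5108 0.0312 0.0926] 0.0012 [0.5085 0.0318 0.095 ] [0.5129 0.0329 0.095 ]
h0? [ 0.5042 -0.1261  0.0523] 0.0011 [ 0.5067 -0.1283  0.05  ] [ 0.5026 -0.1269  0.05  ]
h1? [ 0.4955 -0.2035  0.0546] 0.009 [ 0.5023 -0.2123  0.05  ] [ 0.494  -0.2012  0.05  ]
open [ 0.5257 -0.3564  0.1002] 0.006 [ 0.5301 -0.3625  0.098 ] [ 0.5257 -0.3543  0.098 ]
```

View pics/cropA.png

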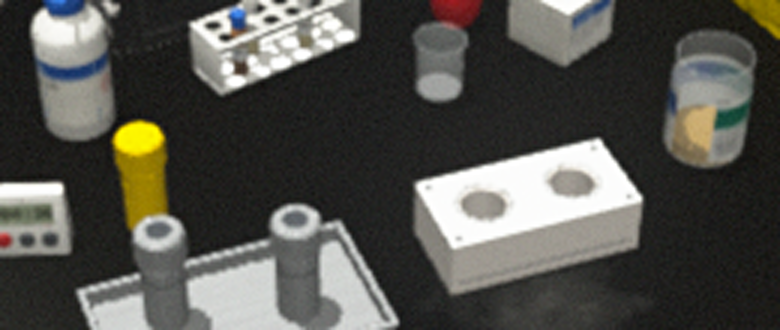

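Zoomed in, the two grey jars with recessed cap tops are confirmed, at scene pixels (233,256.7) and (278.3,252.7). The hole centres are at (341.3,248.3) and (370.7,241), the sample jar mouth at (417.7,197.3), and the yellow jar stands behind. I'll compute the geometry and the move.

```bash
cat >> h.py <<'E'
from scipy.spatial.transform import Rotation as Ro
def yaw(o):
    x=Ro.from_quat(o["ee_rot"]).as_matrix()[:,0]; return np.degrees(np.arctan2(x[1],x[0]))
def go(P):
    "tool-frame shift in mm to bring the TCP to P"
    o=get_obs(); R=Ro.from_quat(o["ee_rot"]).as_matrix()
    print("pos",np.round(o["position"],4),"yaw",round(yaw(o),2),"tilt",np.degrees(np.arccos(-R[2,2])).round(2),"t",o["clock"],"j",np.round(o["joint_pos"],2))
    print("shift mm",np.round(R.T@(np.array(P)-o["position"])*1e3,1))
E
python3 - <<'E'
from h import *
import workcell
print([n for n in dir(workcell) if n[0]!='_'], globals().get("tcp_to_tips"))
a=camera("scene");b=camera("side");w=camera("wrist");o=get_obs()
for n,p,q,z in [("hA",(341.3,248.3),(319,207),.05),("hB",(370.7,241),(293,189),.05),("open",(417.7,197.3),(225,150),.098)]:
    print(n,*[np.round(v,4) for v in tri(a,p,b,q)],plane(a,p,z).round(4),plane(b,q,z).round(4))
for n,p in [("yellow top",(226.7,226))]: print(n,plane(a,p,.09).round(3), plane(b,(366,302),.09).round(3))
R=cv2.Rodrigues(np.array(w["rvec"]))[0]; C=-R.T@np.array(w["tvec"])
T=Ro.from_quat(o["ee_rot"]).as_matrix()
print("cam in tool",(T.T@(C-o["position"])).round(4),"cam axes in tool\n",(T.T@R.T).round(3))
go([.47,-.03,.30])
E
```

```text
['MotionError', 'camera', 'get_obs', 'hand_in', 'tcp_to_tips'] 0.011
hA [ 0.5026 -0.1268  0.0499] 0.0004 [ 0.5024 -0.1265  0.05  ] [ 0.5026 -0.1269  0.05  ]
hB [ 0.4928 -0.2024  0.0485] 0.0002 [ 0.4915 -0.2014  0.05  ] [ 0.494  -0.2012  0.05  ]
open [ 0.5258 -0.3559  0.0998] 0.0049 [ 0.5295 -0.361   0.098 ] [ 0.5257 -0.3543  0.098 ]
yellow top [0.66  0.092 0.09 ] [0.658 0.092 0.09 ]
cam in tool [ 0.07   -0.0005 -0.1319] cam axes in tool
 [[-0.001 -0.962 -0.273]
 [ 1.    -0.    -0.001]
 [ 0.001 -0.273  0.962]]
pos [ 0.2048 -0.5905  0.2422] yaw 19.13 tilt 0.01 t 0.4 j [ 1.21  0.33 -0.06  1.46  0.02  1.35 -0.09]
shift mm [ 434.2 -442.6  -57.7]
```

Emit:
apply_moves([
  {"x": 28, "y": -28.5, "z": -8, "az": -7.1, "gripper": 0},
  {"x": 31, "y": -25, "z": -8, "az": -7.1, "gripper": 0},
  {"x": 34, "y": -21, "z": -8, "az": -7.1, "gripper": 0},
  {"x": 36, "y": -16, "z": -8, "az": -7.1, "gripper": 0},
  {"x": 38, "y": -12, "z": -8, "az": -7.1, "gripper": 0},
])

```text
invalid input at $.rows[0]: expected keys x, y, z, ax, ay, az, gripper
```

Emit:
apply_moves([
  {"x": 39, "y": -7, "z": -8, "az": -7.1, "gripper": 0},
  {"x": 40, "y": -2, "z": -8, "az": -7.1, "gripper": 0},
  {"x": 40, "y": 3, "az": -7.1, "gripper": 0},
  {"x": 39, "y": 8, "az": -7.1, "gripper": 0},
  {"x": 38, "y": 13, "az": -7.1, "gripper": 0},
])

```text
invalid input at $.rows[0]: expected keys x, y, z, ax, ay, az, gripper
```

```bash
python3 -c "
from h import *
go([.49,-.05,.30])"
```

```text
pos [ 0.2048 -0.5905  0.2422] yaw 19.13 tilt 0.01 t 0.4 j [ 1.21  0.33 -0.06  1.46  0.02  1.35 -0.09]
shift mm [ 446.6 -417.2  -57.7]
```

All keys are required.

Emit:
apply_moves([
  {"x": 28, "y": -28.5, "z": -8, "ax": 0, "ay": 0, "az": -7.1, "gripper": 0},
  {"x": 31, "y": -25, "z": -8, "ax": 0, "ay": 0, "az": -7.1, "gripper": 0},
  {"x": 34, "y": -21, "z": -8, "ax": 0, "ay": 0, "az": -7.1, "gripper": 0},
  {"x": 36, "y": -16, "z": -8, "ax": 0, "ay": 0, "az": -7.1, "gripper": 0},
  {"x": 38, "y": -12, "z": -8, "ax": 0, "ay": 0, "az": -7.1, "gripper": 0},
])

```text
clock: 0.82
position: [0.2898, -0.4086, 0.2827]
ee_rot: [0.887, 0.461, -0.0, 0.0]
ft_force: [1.1, -0.7, 0.7]
grip_width: 1.0
grasp_force: 0.0
```

Emit:
apply_moves([
  {"x": 39, "y": -7, "z": -8, "ax": 0, "ay": 0, "az": -7.1, "gripper": 0},
  {"x": 40, "y": -2, "z": -8, "ax": 0, "ay": 0, "az": -7.1, "gripper": 0},
  {"x": 40, "y": 3, "z": 0, "ax": 0, "ay": 0, "az": -7.1, "gripper": 0},
  {"x": 39, "y": 8, "z": 0, "ax": 0, "ay": 0, "az": -7.1, "gripper": 0},
  {"x": 38, "y": 13, "z": 0, "ax": 0, "ay": 0, "az": -7.1, "gripper": 0},
])

```text
clock: 1.23
position: [0.3759, -0.2283, 0.2987]
ee_rot: [0.704, 0.71, -0.0, 0.001]
ft_force: [1.1, 0.2, -0.2]
grip_width: 1.0
grasp_force: 0.0
```

```bash
python3 -c "
from h import *
go([.50,-.04,.30])"
```

```text
pos [ 0.3759 -0.2283  0.2987] yaw 90.46 tilt 0.07 t 1.2333 j [ 0.92 -0.09 -0.44  1.81 -0.04  1.42  0.49]
shift mm [187.3 125.7  -1.4]
```

Emit:
apply_moves([
  {"x": 34, "y": 23, "z": 0, "ax": 0, "ay": 0, "az": 0, "gripper": 0},
  {"x": 34, "y": 23, "z": 0, "ax": 0, "ay": 0, "az": 0, "gripper": 0},
  {"x": 34, "y": 23, "z": 0, "ax": 0, "ay": 0, "az": 0, "gripper": 0},
  {"x": 34, "y": 23, "z": 0, "ax": 0, "ay": 0, "az": 0, "gripper": 0},
  {"x": 34, "y": 23, "z": 0, "ax": 0, "ay": 0, "az": 0, "gripper": 0},
])

```text
clock: 1.65
position: [0.4908, -0.0581, 0.2988]
ee_rot: [0.707, 0.708, 0.0, 0.001]
ft_force: [0.6, -0.7, 0.0]
grip_width: 1.003
grasp_force: 0.0
```

Emit:
apply_moves([
  {"x": 9, "y": 6, "z": 0, "ax": 0, "ay": 0, "az": 0, "gripper": 0},
  {"x": 9, "y": 6, "z": 0, "ax": 0, "ay": 0, "az": 0, "gripper": 0},
  {"x": 0, "y": 0, "z": 0, "ax": 0, "ay": 0, "az": 0, "gripper": 0},
  {"x": 0, "y": 0, "z": 0, "ax": 0, "ay": 0, "az": 0, "gripper": 0},
])

```text
clock: 1.98
position: [0.502, -0.0418, 0.2982]
ee_rot: [0.706, 0.708, -0.0, -0.0]
ft_force: [-0.1, 0.1, -0.2]
grip_width: 1.003
grasp_force: 0.0
```

```bash
python3 -c "
from h import *
go([.50,-.04,.30])
w=camera('wrist');save(w['color'],'pics/w1.png')"
```

```text
pos [ 0.502  -0.0418  0.2982] yaw 90.17 tilt 0.01 t 1.9833 j [ 0.66  0.09 -0.7   1.66  0.06  1.42 -0.04]
shift mm [ 1.8 -2.  -1.8]
```

View pics/w1.png

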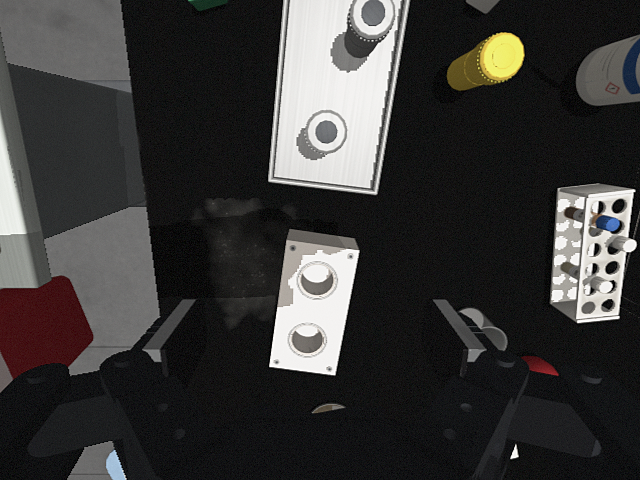

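The wrist view shows the near cap centred at about (326,132), the far cap at (373,13) and the hole mouths at (317,280) and (307,340). I'll refine these with contours.

```bash
cat >> h.py <<'E'
def disc(c,guess,z,lo,hi,r,dark=True):
    "centre of the enclosed blob nearest guess, cast on height z"
    g=cv2.medianBlur(cv2.cvtColor(c["color"],cv2.COLOR_RGB2GRAY),3)
    u,v=map(int,guess); x0,y0=max(u-r,0),max(v-r,0); s=g[y0:v+r,x0:u+r]
    t,m=cv2.threshold(s,0,255,cv2.THRESH_OTSU)
    if dark: m=255-m
    out=[]
    for k in cv2.findContours(m,cv2.RETR_LIST,cv2.CHAIN_APPROX_NONE)[0]:
        if lo<cv2.contourArea(k)<hi and len(k)>5:
            e=cv2.fitEllipse(cv2.convexHull(k)); p=np.array(e[0])+[x0,y0]
            out.append((np.hypot(*(p-guess)),p,e[1]))
    out.sort(key=lambda q:q[0])
    for q in out[:2]: print(" px",q[1].round(1),"axes",np.round(q[2],1),"->",plane(c,q[1],z).round(4))
E
python3 - <<'E'
from h import *
w=camera("wrist")
for n,g,z,r in [("jarN",(326,132),.095,24),("jarF",(373,14),.095,24),("hA",(317,280),.05,28),("hB",(307,340),.05,28)]:
    print(n,plane(w,g,z).round(4)); 
    for d in (True,False): disc(w,g,z,100,2500,r,d)
a=camera("scene");b=camera("side")
for n,P in [("jarN",plane(w,(326,132),.095)),("jarF",plane(w,(373,13),.095)),("hA",plane(w,(317,280),.05)),("hB",plane(w,(307,340),.05))]:
    print(n,proj(a,P).round(1),proj(b,P).round(1))
E
```

```text
jarN [0.513  0.0319 0.095 ]
 px [326.  130.3] axes [22.2 23. ] -> [0.513  0.0334 0.095 ]
 px [326.2 129.9] axes [38.5 40. ] -> [0.5132 0.0337 0.095 ]Traceback (most recent call last):
  File "<stdin>", line 5, in <module>
  File "h.py", line 34, in disc
    e=cv2.fitEllipse(cv2.convexHull(k)); p=np.array(e[0])+[x0,y0]
cv2.error: OpenCV(4.12.0) /io/opencv/modules/imgproc/src/shapedescr.cpp:361: error: (-201:Incorrect size of input array) There should be at least 5 points to fit the ellipse in function 'fitEllipseNoDirect'
```

```bash
sed -i 's/and len(k)>5:/and len(cv2.convexHull(k))>5:/' h.py
python3 - <<'E'
from h import *
w=camera("wrist")
for n,g,z,r in [("jarN",(326,132),.095,24),("jarF",(373,14),.095,24),("hA",(317,280),.05,28),("hB",(307,340),.05,28)]:
    print(n)
    for d in (True,False): disc(w,g,z,100,2500,r,d)
E
```

```text
jarN
 px [326.1 129.7] axes [21.9 23.1] -> [0.5131 0.0335 0.095 ]
 px [326.1 129.4] axes [38.7 39.9] -> [0.5131 0.0337 0.095 ]
 px [326.1 129.7] axes [23.7 25. ] -> [0.5131 0.0335 0.095 ]
 px [326.1 129.5] axes [36.9 38.1] -> [0.5131 0.0337 0.095 ]
jarF
 px [372.6  10. ] axes [23.8 27.3] -> [0.5499 0.1263 0.095 ]
 px [369.1  17.6] axes [46.8 56.3] -> [0.5473 0.1208 0.095 ]
 px [377.3  13.6] axes [44.9 52.3] -> [0.5539 0.1238 0.095 ]
hA
 px [317.4 278.5] axes [29.8 33.4] -> [ 0.5064 -0.1248  0.05  ]
 px [317.5 278.6] axes [31.2 35.1] -> [ 0.5064 -0.1249  0.05  ]
hB
 px [307.6 337.9] axes [27.1 31.2] -> [ 0.4951 -0.1994  0.05  ]
 px [307.6 338.1] axes [28.5 33.1] -> [ 0.4951 -0.1996  0.05  ]
```

Emit:
apply_moves([
  {"x": -36, "y": -1, "z": 10, "ax": 0, "ay": 0, "az": 0, "gripper": 0},
  {"x": -36, "y": -1, "z": 10, "ax": 0, "ay": 0, "az": 0, "gripper": 0},
  {"x": -36, "y": -1, "z": 10, "ax": 0, "ay": 0, "az": 0, "gripper": 0},
  {"x": -36, "y": -1, "z": 10, "ax": 0, "ay": 0, "az": 0, "gripper": 0},
  {"x": -36, "y": -1, "z": 10, "ax": 0, "ay": 0, "az": 0, "gripper": 0},
])

```text
clock: 2.55
position: [0.4964, -0.2246, 0.2482]
ee_rot: [0.707, 0.707, -0.0, 0.0]
ft_force: [1.7, 0.7, 0.3]
grip_width: 0.997
grasp_force: 0.0
```

Emit:
apply_moves([
  {"x": -10, "y": 0, "z": 0, "ax": 0, "ay": 0, "az": 0, "gripper": 0},
  {"x": 0, "y": 0, "z": 0, "ax": 0, "ay": 0, "az": 0, "gripper": 0},
  {"x": 0, "y": 0, "z": 0, "ax": 0, "ay": 0, "az": 0, "gripper": 0},
  {"x": 0, "y": 0, "z": 0, "ax": 0, "ay": 0, "az": 0, "gripper": 0},
])

```text
clock: 2.88
position: [0.4976, -0.2309, 0.2488]
ee_rot: [0.706, 0.708, 0.0, 0.0]
ft_force: [-0.5, 0.9, 0.5]
grip_width: 1.001
grasp_force: 0.0
```

```bash
python3 -c "
from h import *
go([.50,-.04,.30])
w=camera('wrist');save(w['color'],'pics/w2.png')
for n,P in [('hA',(.505,-.1255,.05)),('hB',(.495,-.2,.05))]:
    g=proj(w,P)[0];print(n,g)
    for r in (32,40):
      for d in (True,False): disc(w,g,.05,300,4500,r,d)
"
```

```text
pos [ 0.4976 -0.2309  0.2488] yaw 90.17 tilt 0.04 t 2.8833 j [ 0.84  0.2  -0.56  1.63  0.11  1.34  0.27]
shift mm [190.9   3.  -51.2]
hA [321.91148567  93.91110224]
 px [323.5  92.7] axes [43.5 45. ] -> [ 0.5063 -0.1245  0.05  ]
 px [323.6  92.5] axes [45.2 46.4] -> [ 0.5064 -0.1244  0.05  ]
 px [323.4  93.1] axes [43.5 46.7] -> [ 0.5063 -0.1249  0.05  ]
 px [323.5  93. ] axes [45.2 48. ] -> [ 0.5063 -0.1247  0.05  ]
hB [310.13456251 182.39263949]
 px [310.2 182.7] axes [40.  41.3] -> [ 0.4951 -0.2003  0.05  ]
 px [310.3 182.7] axes [41.8 43. ] -> [ 0.4951 -0.2003  0.05  ]
 px [310.6 182.8] axes [39.9 41.9] -> [ 0.4954 -0.2004  0.05  ]
 px [310.6 182.8] axes [41.8 43.7] -> [ 0.4954 -0.2004  0.05  ]
```

View pics/w2.png

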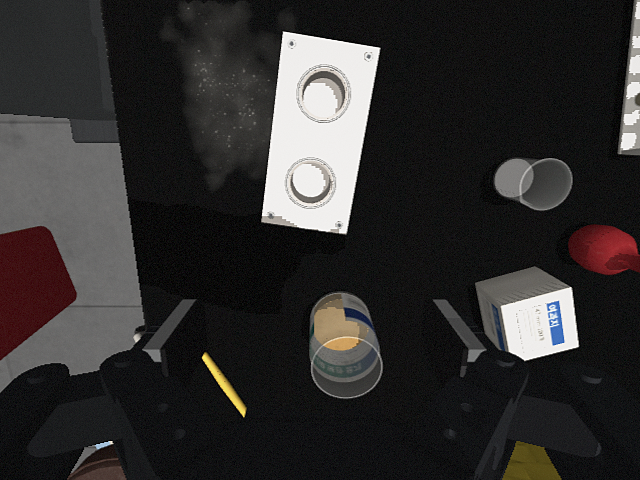

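The wrist view shows hole mouths at (324,93) and (311,183), 76.4 mm apart as given, and the sample jar's mouth at (345,366). I'll go to the near jar.

Emit:
apply_moves([
  {"x": 38, "y": 2, "z": 0, "ax": 0, "ay": 0, "az": 0, "gripper": 0},
  {"x": 38, "y": 2, "z": 0, "ax": 0, "ay": 0, "az": 0, "gripper": 0},
  {"x": 38, "y": 2, "z": 0, "ax": 0, "ay": 0, "az": 0, "gripper": 0},
  {"x": 38, "y": 2, "z": 0, "ax": 0, "ay": 0, "az": 0, "gripper": 0},
  {"x": 38, "y": 2, "z": 0, "ax": 0, "ay": 0, "az": 0, "gripper": 0},
])

```text
clock: 3.35
position: [0.5067, -0.0388, 0.2489]
ee_rot: [0.706, 0.709, 0.0, 0.001]
ft_force: [0.0, 0.1, 0.2]
grip_width: 1.001
grasp_force: 0.0
```

Emit:
apply_moves([
  {"x": 38, "y": 2, "z": 0, "ax": 0, "ay": 0, "az": 0, "gripper": 0},
  {"x": 35, "y": 2, "z": 0, "ax": 0, "ay": 0, "az": 0, "gripper": 0},
  {"x": 0, "y": 0, "z": 25, "ax": 0, "ay": 0, "az": 0, "gripper": 0},
  {"x": 0, "y": 0, "z": 25, "ax": 0, "ay": 0, "az": 0, "gripper": 0},
  {"x": 0, "y": 0, "z": 0, "ax": 0, "ay": 0, "az": 0, "gripper": 0},
])

```text
clock: 3.77
position: [0.5085, 0.0325, 0.1949]
ee_rot: [0.705, 0.709, -0.002, -0.002]
ft_force: [-1.4, -1.0, -1.5]
grip_width: 1.004
grasp_force: 0.0
```

```bash
python3 -c "
from h import *
go([.512,.0325,.079])
w=camera('wrist')
g=proj(w,(.512,.0325,.095))[0];print(g)
for d in (True,False): disc(w,g,.095,300,9500,50,d)
"
```

```text
pos [0.5085 0.0325 0.1949] yaw 90.31 tilt 0.29 t 3.7667 j [ 0.54  0.19 -0.76  1.79  0.14  1.22 -0.25]
shift mm [1.000e-01 4.100e+00 1.158e+02]
[319.09868494 246.87591232]
 px [324.  236.5] axes [35.6 53.5] -> [0.5152 0.0397 0.095 ]
 px [314.2 265.2] axes [106.9 139.3] -> [0.5088 0.0196 0.095 ]
 px [324.1 236.3] axes [33.6 51.2] -> [0.5152 0.0398 0.095 ]
 px [328.6 225.8] axes [ 97.9 136.6] -> [0.5181 0.0469 0.095 ]
```

Emit:
apply_moves([
  {"x": 0, "y": 4, "z": 20, "ax": 0, "ay": 0, "az": 0, "gripper": 0},
  {"x": 0, "y": 0, "z": 20, "ax": 0, "ay": 0, "az": 0, "gripper": 0},
  {"x": 0, "y": 0, "z": 0, "ax": 0, "ay": 0, "az": 0, "gripper": 0},
  {"x": 0, "y": 0, "z": 0, "ax": 0, "ay": 0, "az": 0, "gripper": 0},
])

```text
clock: 4.15
position: [0.5149, 0.0312, 0.1594]
ee_rot: [0.706, 0.708, -0.0, -0.0]
ft_force: [-0.1, 0.3, 0.4]
grip_width: 0.999
grasp_force: 0.0
```

```bash
python3 -c "
from h import *
go([.512,.0325,.079])
w=camera('wrist')
save(w['color'][120:440,120:520],'pics/w3.png')
print(proj(w,(.512,.0325,.095)))
"
```

```text
pos [0.5149 0.0312 0.1594] yaw 90.12 tilt 0.01 t 4.15 j [ 0.52  0.24 -0.75  1.82  0.18  1.15 -0.28]
shift mm [ 1.3 -2.9 80.4]
[[307.81420545 262.85397598]]
```

View pics/w3.png

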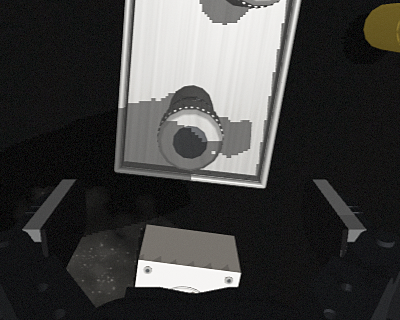

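The cap is centred at full-frame pixel (310,261), about 2 mm off mid-fingers. I'll correct and descend.

Emit:
apply_moves([
  {"x": 2, "y": -2, "z": 20, "ax": 0, "ay": 0, "az": 0, "gripper": 0},
  {"x": 0, "y": 0, "z": 20, "ax": 0, "ay": 0, "az": 0, "gripper": 0},
  {"x": 0, "y": 0, "z": 20, "ax": 0, "ay": 0, "az": 0, "gripper": 0},
  {"x": 0, "y": 0, "z": 20, "ax": 0, "ay": 0, "az": 0, "gripper": 0},
  {"x": 0, "y": 0, "z": 0, "ax": 0, "ay": 0, "az": 0, "gripper": 0},
])

```text
clock: 4.62
position: [0.5119, 0.0327, 0.077]
ee_rot: [0.706, 0.708, -0.001, -0.001]
ft_force: [-0.8, 0.6, -0.5]
grip_width: 0.998
grasp_force: 0.0
```

Emit:
apply_moves([
  {"x": 0, "y": 0, "z": 0, "ax": 0, "ay": 0, "az": 0, "gripper": 0},
  {"x": 0, "y": 0, "z": 0, "ax": 0, "ay": 0, "az": 0, "gripper": 0.4},
  {"x": 0, "y": 0, "z": 0, "ax": 0, "ay": 0, "az": 0, "gripper": 0.7},
  {"x": 0, "y": 0, "z": 0, "ax": 0, "ay": 0, "az": 0, "gripper": 0.8},
  {"x": 0, "y": 0, "z": 0, "ax": 0, "ay": 0, "az": 0, "gripper": 0.8},
], newtons=30)

```text
clock: 5.03
position: [0.5134, 0.0331, 0.0793]
ee_rot: [0.706, 0.708, 0.0, 0.001]
ft_force: [-3.1, -1.2, 1.7]
grip_width: 0.454
grasp_force: 0.7
```

Emit:
apply_moves([
  {"x": 0, "y": 0, "z": 0, "ax": 0, "ay": 0, "az": 0, "gripper": 1},
  {"x": 0, "y": 0, "z": 0, "ax": 0, "ay": 0, "az": 0, "gripper": 1},
  {"x": 0, "y": 0, "z": 0, "ax": 0, "ay": 0, "az": 0, "gripper": 1},
  {"x": 0, "y": 0, "z": 0, "ax": 0, "ay": 0, "az": 0, "gripper": 1},
], newtons=30)

```text
clock: 5.37
position: [0.5134, 0.0332, 0.0794]
ee_rot: [0.706, 0.708, 0.0, 0.001]
ft_force: [-2.9, -0.8, 8.2]
grip_width: 0.432
grasp_force: 29.4
```

Emit:
apply_moves([
  {"x": 0, "y": 0, "z": -10, "ax": 0, "ay": 0, "az": 0, "gripper": 1},
  {"x": 0, "y": 0, "z": -20, "ax": 0, "ay": 0, "az": 0, "gripper": 1},
  {"x": 0, "y": 0, "z": -20, "ax": 0, "ay": 0, "az": 0, "gripper": 1},
  {"x": 0, "y": 0, "z": -20, "ax": 0, "ay": 0, "az": 0, "gripper": 1},
  {"x": 0, "y": 0, "z": -20, "ax": 0, "ay": 0, "az": 0, "gripper": 1},
])

```text
clock: 5.78
position: [0.5126, 0.0333, 0.1698]
ee_rot: [0.706, 0.708, -0.0, -0.0]
ft_force: [-0.2, 0.3, -2.5]
grip_width: 0.434
grasp_force: 30.8
```

Emit:
apply_moves([
  {"x": 0, "y": 0, "z": 0, "ax": 0, "ay": 0, "az": 0, "gripper": 1},
  {"x": 0, "y": 0, "z": 0, "ax": 0, "ay": 0, "az": 0, "gripper": 1},
  {"x": 0, "y": 0, "z": 0, "ax": 0, "ay": 0, "az": 0, "gripper": 1},
  {"x": 0, "y": 0, "z": 0, "ax": 0, "ay": 0, "az": 0, "gripper": 1},
  {"x": 0, "y": 0, "z": 0, "ax": 0, "ay": 0, "az": 0, "gripper": 1},
])

```text
clock: 6.2
position: [0.5123, 0.0331, 0.1674]
ee_rot: [0.706, 0.708, -0.001, -0.001]
ft_force: [-0.1, 0.4, -1.7]
grip_width: 0.436
grasp_force: 30.9
```

```bash
python3 -c "
from h import *
F=[]
for i in range(6):
  w=camera('wrist'); o=get_obs();F.append(o['ft_force'])
print(np.round(F,2),np.mean(F,0), o['tau'].round(2),o['grasp_force'])
go([.5055,-.1252,.2])
save(w['color'][100:420,120:520],'pics/w4.png')
"
```

```text
[[-0.71  0.92 -1.66]
 [-0.22 -0.28 -2.21]
 [ 0.23 -0.96 -2.56]
 [-1.34 -0.49 -2.15]
 [ 0.23 -0.33 -0.74]
 [ 0.47  0.47 -0.85]] [-0.2238294  -0.11224893 -1.69533452] [ 0.000e+00 -4.385e+01 -5.570e+00 -3.724e+01  2.000e-02  1.000e-02
 -0.000e+00] 30.868256517333066
pos [0.5128 0.0332 0.1681] yaw 90.13 tilt 0.02 t 6.5 j [ 0.53  0.22 -0.75  1.81  0.16  1.17 -0.28]
shift mm [-158.4   -7.7  -31.9]
```

View pics/w4.png

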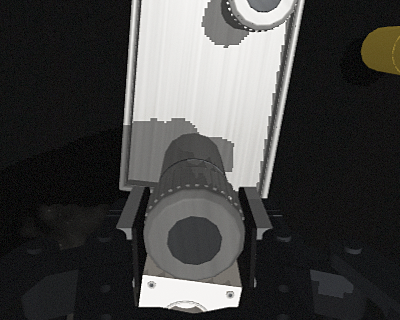

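The jar weighs about 1.7 N, so it is the light one. The wrist crop shows it held straight, cap centre at full-frame pixel (314,340). I'll check the in-hand position in the same camera frame.

```bash
python3 -c "
from h import *
w=camera('wrist')
print(plane(w,(314,340),.1837)-get_obs()['position'])
"
```

```text
[ 4.53732100e-04 -2.66151501e-05  1.55170610e-02]
```

Emit:
apply_moves([
  {"x": -32, "y": -1.4, "z": 0, "ax": 0, "ay": 0, "az": 0, "gripper": 1},
  {"x": -32, "y": -1.4, "z": 0, "ax": 0, "ay": 0, "az": 0, "gripper": 1},
  {"x": -32, "y": -1.4, "z": 0, "ax": 0, "ay": 0, "az": 0, "gripper": 1},
  {"x": -32, "y": -1.4, "z": 0, "ax": 0, "ay": 0, "az": 0, "gripper": 1},
  {"x": -30, "y": -1.4, "z": 0, "ax": 0, "ay": 0, "az": 0, "gripper": 1},
])

```text
clock: 6.97
position: [0.5059, -0.1268, 0.1684]
ee_rot: [0.706, 0.708, -0.0, 0.0]
ft_force: [0.1, 1.2, -1.0]
grip_width: 0.434
grasp_force: 30.8
```

Emit:
apply_moves([
  {"x": 0, "y": 0, "z": 15, "ax": 0, "ay": 0, "az": 0, "gripper": 1},
  {"x": 0, "y": 0, "z": 10, "ax": 0, "ay": 0, "az": 0, "gripper": 1},
  {"x": 0, "y": 0, "z": 5, "ax": 0, "ay": 0, "az": 0, "gripper": 1},
  {"x": 0, "y": 0, "z": 0, "ax": 0, "ay": 0, "az": 0, "gripper": 1},
  {"x": 0, "y": 0, "z": 0, "ax": 0, "ay": 0, "az": 0, "gripper": 1},
])

```text
clock: 7.38
position: [0.5063, -0.1236, 0.1384]
ee_rot: [0.706, 0.709, 0.0, -0.0]
ft_force: [0.5, 0.6, -1.3]
grip_width: 0.436
grasp_force: 30.8
```

```bash
python3 -c "
from h import *
go([.5058,-.1247,.0864])
a=camera('scene');b=camera('side')
A=cv2.resize(a['color'][190:290,280:420],None,fx=4,fy=4,interpolation=2)
B=cv2.resize(b['color'][150:250,240:380],None,fx=4,fy=4,interpolation=2)
save(np.vstack([A[:300],B[:300]]),'pics/s4.png')
"
```

```text
pos [ 0.5063 -0.1236  0.1384] yaw 90.25 tilt 0.03 t 7.3833 j [ 0.73  0.25 -0.65  1.83  0.17  1.11  0.02]
shift mm [-1.2 -0.5 52. ]
```

View pics/s4.png

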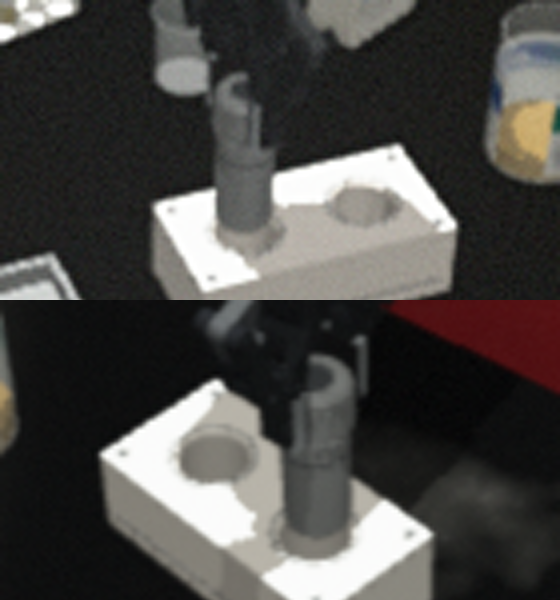

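```bash
python3 -c "
from h import *
a=camera('scene');b=camera('side')
J=(.5063,-.1236)
for c,u in((a,'scene'),(b,'side')):
  print(u,'expect jar bottom',proj(c,(*J,.062)).round(1),'jar at z.09',proj(c,(*J,.09)).round(1),'hole wristpos',proj(c,(.5063,-.1247,.05)).round(1), 'per +5mm x', (proj(c,(.5113,-.1236,.062))-proj(c,(*J,.062))).round(1),'per +5mm y', (proj(c,(.5063,-.1186,.062))-proj(c,(*J,.062))).round(1))
# measure jar body edges and hole edges by row profile
g=cv2.cvtColor(a['color'],cv2.COLOR_RGB2GRAY);print(g[240,328:352]);print(g[248,328:356])
g=cv2.cvtColor(b['color'],cv2.COLOR_RGB2GRAY);print(g[200,304:336]);print(g[208,302:336]);
"
```

```text
scene expect jar bottom [[339.6 243.8]] jar at z.09 [[340.  234.6]] hole wristpos [[339.8 247.6]] per +5mm x [[-1.1 -1.2]] per +5mm y [[-1.8  0.7]]
side expect jar bottom [[319.1 204.6]] jar at z.09 [[318.8 194.4]] hole wristpos [[318.8 208.5]] per +5mm x [[-1.6  1.5]] per +5mm y [[2.  1.1]]
[254 253 253 254 255 240 110  87  92  93  94  94  95  98 103 103 100  95
  93  98 150 225 244 247]
[253 253 251 243 238 210 142 139 147 150 150 158 149 144 135 144 144 140
 129 121 119 121 131 163 184 178 178 178]
[178 178 180 180 179 175 138  76  68  71  74  76  82  89  90  91  88  90
  88  88  84  80  79 116 160 176 179 180 179 179 186 220]
[236 187 179 177 165 144 144 136 111 108 110 110 106  97  92  94  93  92
  91  90  91  99 109 110 111 148 218 240 246 251 252 252 252 252]
```

The scene and wrist estimates of the hole differ by about 2.5 mm. I'll take the mean, which is well within the chamfers, and feel the way in.

Emit:
apply_moves([
  {"x": -2.2, "y": -1.3, "z": 4, "ax": 0, "ay": 0, "az": 0, "gripper": 1},
  {"x": 0, "y": 0, "z": 4, "ax": 0, "ay": 0, "az": 0, "gripper": 1},
  {"x": 0, "y": 0, "z": 4, "ax": 0, "ay": 0, "az": 0, "gripper": 1},
  {"x": 0, "y": 0, "z": 4, "ax": 0, "ay": 0, "az": 0, "gripper": 1},
  {"x": 0, "y": 0, "z": 0, "ax": 0, "ay": 0, "az": 0, "gripper": 1},
])

```text
clock: 8.0
position: [0.5045, -0.127, 0.1213]
ee_rot: [0.706, 0.708, -0.0, -0.0]
ft_force: [0.0, -0.2, -2.0]
grip_width: 0.432
grasp_force: 30.8
```

```bash
python3 -c "
from h import *
go([.505,-.1258,.0864])
F=[]
for i in range(4): camera('wrist');F.append(get_obs()['ft_force'])
print(np.mean(F,0))"
```

```text
pos [ 0.5045 -0.127   0.1213] yaw 90.13 tilt 0.06 t 8.0 j [ 0.73  0.27 -0.64  1.85  0.18  1.08  0.02]
shift mm [ 1.1  0.5 34.9]
[-0.24191393 -0.24547267 -1.55467439]
```

Emit:
apply_moves([
  {"x": 0, "y": 0, "z": 4, "ax": 0, "ay": 0, "az": 0, "gripper": 1},
  {"x": 0, "y": 0, "z": 4, "ax": 0, "ay": 0, "az": 0, "gripper": 1},
  {"x": 0, "y": 0, "z": 0, "ax": 0, "ay": 0, "az": 0, "gripper": 1},
  {"x": 0, "y": 0, "z": 0, "ax": 0, "ay": 0, "az": 0, "gripper": 1},
])

```text
clock: 8.53
position: [0.5052, -0.1269, 0.1141]
ee_rot: [0.706, 0.708, 0.0, 0.0]
ft_force: [1.7, 0.8, -3.5]
grip_width: 0.432
grasp_force: 30.6
```

Emit:
apply_moves([
  {"x": 0, "y": 0, "z": 5, "ax": 0, "ay": 0, "az": 0, "gripper": 1},
  {"x": 0, "y": 0, "z": 5, "ax": 0, "ay": 0, "az": 0, "gripper": 1},
  {"x": 0, "y": 0, "z": 5, "ax": 0, "ay": 0, "az": 0, "gripper": 1},
  {"x": 0, "y": 0, "z": 0, "ax": 0, "ay": 0, "az": 0, "gripper": 1},
  {"x": 0, "y": 0, "z": 0, "ax": 0, "ay": 0, "az": 0, "gripper": 1},
])

```text
clock: 8.95
position: [0.505, -0.1269, 0.0989]
ee_rot: [0.706, 0.708, 0.0, -0.0]
ft_force: [4.0, 1.2, -4.5]
grip_width: 0.43
grasp_force: 30.5
```

Emit:
apply_moves([
  {"x": 0.3, "y": 0.8, "z": 4, "ax": 0, "ay": 0, "az": 0, "gripper": 1},
  {"x": 0, "y": 0, "z": 4, "ax": 0, "ay": 0, "az": 0, "gripper": 1},
  {"x": 0, "y": 0, "z": 3, "ax": 0, "ay": 0, "az": 0, "gripper": 1},
  {"x": 0, "y": 0, "z": 0, "ax": 0, "ay": 0, "az": 0, "gripper": 1},
  {"x": 0, "y": 0, "z": 0, "ax": 0, "ay": 0, "az": 0, "gripper": 1},
])

```text
clock: 9.37
position: [0.5054, -0.1268, 0.088]
ee_rot: [0.706, 0.708, -0.0, -0.0]
ft_force: [1.4, 0.8, -3.4]
grip_width: 0.432
grasp_force: 30.9
```

Emit:
apply_moves([
  {"x": 0, "y": 0, "z": 2, "ax": 0, "ay": 0, "az": 0, "gripper": 1},
  {"x": 0, "y": 0, "z": 1, "ax": 0, "ay": 0, "az": 0, "gripper": 1},
  {"x": 0, "y": 0, "z": 0, "ax": 0, "ay": 0, "az": 0, "gripper": 1},
  {"x": 0, "y": 0, "z": 0, "ax": 0, "ay": 0, "az": 0, "gripper": 1},
])

```text
clock: 9.7
position: [0.5058, -0.127, 0.0864]
ee_rot: [0.706, 0.708, -0.0, 0.0]
ft_force: [-4.8, 1.1, 11.1]
grip_width: 0.432
grasp_force: 32.5
```

The jar has bottomed at the expected height. I'll open and rise.

Emit:
apply_moves([
  {"x": 0, "y": 0, "z": -1, "ax": 0, "ay": 0, "az": 0, "gripper": 0.5},
  {"x": 0, "y": 0, "z": 0, "ax": 0, "ay": 0, "az": 0, "gripper": 0.3},
  {"x": 0, "y": 0, "z": 0, "ax": 0, "ay": 0, "az": 0, "gripper": 0},
  {"x": 0, "y": 0, "z": 0, "ax": 0, "ay": 0, "az": 0, "gripper": 0},
  {"x": 0, "y": 0, "z": 0, "ax": 0, "ay": 0, "az": 0, "gripper": 0},
])

```text
clock: 10.12
position: [0.5056, -0.1268, 0.0862]
ee_rot: [0.706, 0.708, -0.0, -0.0]
ft_force: [-1.0, 0.5, -0.2]
grip_width: 1.0
grasp_force: 0.0
```

Emit:
apply_moves([
  {"x": 0, "y": 0, "z": -10, "ax": 0, "ay": 0, "az": 0, "gripper": 0},
  {"x": 0, "y": 0, "z": -25, "ax": 0, "ay": 0, "az": 0, "gripper": 0},
  {"x": 0, "y": 0, "z": -35, "ax": 0, "ay": 0, "az": 0, "gripper": 0},
  {"x": 0, "y": 0, "z": -35, "ax": 0, "ay": 0, "az": 0, "gripper": 0},
  {"x": 0, "y": 0, "z": -15, "ax": 0, "ay": 0, "az": 0, "gripper": 0},
])

```text
clock: 10.53
position: [0.5072, -0.1266, 0.2115]
ee_rot: [0.706, 0.708, 0.001, 0.002]
ft_force: [-0.1, 0.0, -0.5]
grip_width: 1.001
grasp_force: 0.0
```

```bash
python3 -c "
from h import *
go([.5505,.125,.2])
w=camera('wrist')
"
```

```text
pos [ 0.5072 -0.1266  0.2115] yaw 90.16 tilt 0.31 t 10.5333 j [ 0.75  0.18 -0.66  1.75  0.12  1.25  0.07]
shift mm [251.5  43.9  11.3]
```

Emit:
apply_moves([
  {"x": 38, "y": 8.5, "z": 0, "ax": 0, "ay": 0, "az": 0, "gripper": 0},
  {"x": 38, "y": 8.5, "z": 0, "ax": 0, "ay": 0, "az": 0, "gripper": 0},
  {"x": 38, "y": 8.5, "z": 0, "ax": 0, "ay": 0, "az": 0, "gripper": 0},
  {"x": 38, "y": 8.5, "z": 0, "ax": 0, "ay": 0, "az": 0, "gripper": 0},
  {"x": 38, "y": 8.5, "z": 0, "ax": 0, "ay": 0, "az": 0, "gripper": 0},
])

```text
clock: 11.0
position: [0.5478, 0.065, 0.2069]
ee_rot: [0.706, 0.708, 0.0, 0.0]
ft_force: [1.4, 0.0, 1.0]
grip_width: 1.002
grasp_force: 0.0
```

Emit:
apply_moves([
  {"x": 20, "y": 0, "z": 0, "ax": 0, "ay": 0, "az": 0, "gripper": 0},
  {"x": 20, "y": 0, "z": 10, "ax": 0, "ay": 0, "az": 0, "gripper": 0},
  {"x": 0, "y": 0, "z": 15, "ax": 0, "ay": 0, "az": 0, "gripper": 0},
  {"x": 0, "y": 0, "z": 0, "ax": 0, "ay": 0, "az": 0, "gripper": 0},
  {"x": 0, "y": 0, "z": 0, "ax": 0, "ay": 0, "az": 0, "gripper": 0},
])

```text
clock: 11.42
position: [0.5473, 0.1028, 0.1811]
ee_rot: [0.706, 0.708, -0.001, -0.0]
ft_force: [-1.0, -0.5, 0.5]
grip_width: 0.997
grasp_force: 0.0
```

```bash
python3 -c "
from h import *
go([.5505,.125,.079])
w=camera('wrist')
g=proj(w,(.5495,.1255,.095))[0];print(g)
for r in (36,44):
  for d in (True,False): disc(w,g,.095,300,9500,r,d)
save(w['color'][60:440,80:560],'pics/w5.png')
"
```

```text
pos [0.5473 0.1028 0.1811] yaw 90.12 tilt 0.09 t 11.4167 j [ 0.39  0.32 -0.78  1.69  0.24  1.23 -0.44]
shift mm [ 22.2   3.4 102.1]
[316.77611579 217.94841914]
 px [317.5 217.3] axes [31.2 31.9] -> [0.5499 0.1259 0.095 ]
 px [317.8 215.5] axes [55.3 57.9] -> [0.5501 0.127  0.095 ]
 px [317.5 217.3] axes [32.9 33.7] -> [0.5499 0.1259 0.095 ]
 px [317.8 215.5] axes [53.5 56.1] -> [0.5501 0.127  0.095 ]
 px [317.5 217.4] axes [31.3 32. ] -> [0.55   0.1259 0.095 ]
 px [317.7 215.7] axes [55.3 57.5] -> [0.5501 0.1269 0.095 ]
 px [317.5 217.4] axes [33.1 33.7] -> [0.55   0.1259 0.095 ]
 px [317.8 215.7] axes [53.5 55.7] -> [0.5501 0.1269 0.095 ]
```

View pics/w5.png

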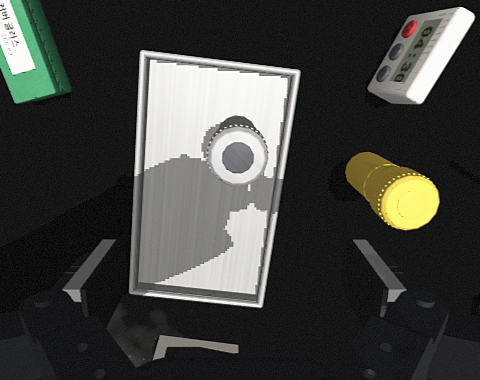

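The remaining jar's cap is at full-frame pixel (317.5,217), which puts it at (0.550, 0.126). The fingers clear the yellow jar.

Emit:
apply_moves([
  {"x": 23, "y": 2.5, "z": 12, "ax": 0, "ay": 0, "az": 0, "gripper": 0},
  {"x": 0, "y": 0, "z": 25, "ax": 0, "ay": 0, "az": 0, "gripper": 0},
  {"x": 0, "y": 0, "z": 25, "ax": 0, "ay": 0, "az": 0, "gripper": 0},
  {"x": 0, "y": 0, "z": 25, "ax": 0, "ay": 0, "az": 0, "gripper": 0},
  {"x": 0, "y": 0, "z": 15, "ax": 0, "ay": 0, "az": 0, "gripper": 0},
])

```text
clock: 11.88
position: [0.55, 0.1248, 0.0779]
ee_rot: [0.707, 0.707, -0.001, -0.0]
ft_force: [-0.7, 0.2, -0.4]
grip_width: 0.998
grasp_force: 0.0
```

Emit:
apply_moves([
  {"x": 0, "y": 0, "z": 0, "ax": 0, "ay": 0, "az": 0, "gripper": 0},
  {"x": 0, "y": 0, "z": 0, "ax": 0, "ay": 0, "az": 0, "gripper": 0.4},
  {"x": 0, "y": 0, "z": 0, "ax": 0, "ay": 0, "az": 0, "gripper": 0.7},
  {"x": 0, "y": 0, "z": 0, "ax": 0, "ay": 0, "az": 0, "gripper": 0.8},
  {"x": 0, "y": 0, "z": 0, "ax": 0, "ay": 0, "az": 0, "gripper": 1},
], newtons=35)

```text
clock: 12.3
position: [0.551, 0.1263, 0.0807]
ee_rot: [0.706, 0.708, 0.001, 0.001]
ft_force: [-1.7, -0.1, 0.5]
grip_width: 0.453
grasp_force: 0.5
```

Emit:
apply_moves([
  {"x": 0, "y": 0, "z": 0, "ax": 0, "ay": 0, "az": 0, "gripper": 1},
  {"x": 0, "y": 0, "z": 0, "ax": 0, "ay": 0, "az": 0, "gripper": 1},
  {"x": 0, "y": 0, "z": 0, "ax": 0, "ay": 0, "az": 0, "gripper": 1},
], newtons=35)

```text
clock: 12.55
position: [0.5508, 0.1266, 0.0809]
ee_rot: [0.706, 0.708, 0.001, 0.001]
ft_force: [-3.1, -0.4, 7.5]
grip_width: 0.433
grasp_force: 34.3
```

Emit:
apply_moves([
  {"x": 0, "y": 0, "z": -10, "ax": 0, "ay": 0, "az": 0, "gripper": 1},
  {"x": 0, "y": 0, "z": -25, "ax": 0, "ay": 0, "az": 0, "gripper": 1},
  {"x": 0, "y": 0, "z": -30, "ax": 0, "ay": 0, "az": 0, "gripper": 1},
  {"x": 0, "y": 0, "z": -30, "ax": 0, "ay": 0, "az": 0, "gripper": 1},
  {"x": 0, "y": 0, "z": -30, "ax": 0, "ay": 0, "az": 0, "gripper": 1},
])

```text
clock: 12.97
position: [0.5497, 0.1263, 0.2062]
ee_rot: [0.706, 0.708, -0.0, -0.0]
ft_force: [1.8, 0.2, -3.7]
grip_width: 0.428
grasp_force: 36.2
```

Emit:
apply_moves([
  {"x": 0, "y": 0, "z": -30, "ax": 0, "ay": 0, "az": 0, "gripper": 1},
  {"x": 0, "y": 0, "z": -15, "ax": 0, "ay": 0, "az": 0, "gripper": 1},
  {"x": 0, "y": 0, "z": 0, "ax": 0, "ay": 0, "az": 0, "gripper": 1},
  {"x": 0, "y": 0, "z": 0, "ax": 0, "ay": 0, "az": 0, "gripper": 1},
  {"x": 0, "y": 0, "z": 0, "ax": 0, "ay": 0, "az": 0, "gripper": 1},
])

```text
clock: 13.38
position: [0.5495, 0.1259, 0.2479]
ee_rot: [0.706, 0.708, -0.001, -0.0]
ft_force: [-0.6, -0.9, -3.3]
grip_width: 0.43
grasp_force: 36.2
```

```bash
python3 -c "
from h import *
F=[]
for i in range(8):
  w=camera('wrist'); F.append(get_obs()['ft_force'])
print(np.mean(F,0))
go([.526,-.356,.25])
# sample jar mouth from wrist view w2 pose: TCP (.4976,-.2309,.2488), yaw 90.17
R0=Ro.from_quat(get_obs()['ee_rot']).as_matrix(); Rw=cv2.Rodrigues(np.array(w['rvec']))[0]
C=-Rw.T@np.array(w['tvec'])-get_obs()['position']
d=Rw.T@np.linalg.inv(K(w))@np.array([345,366,1.]); o=C+[.4976,-.2309,.2488]
print('open jar from w2',o+d*(.098-o[2])/d[2])
"
```

```text
[-0.15148699 -0.28639756 -3.60860923]
pos [0.55   0.1263 0.2489] yaw 90.13 tilt 0.03 t 13.7833 j [ 0.36  0.29 -0.8   1.58  0.21  1.36 -0.46]
shift mm [-482.3  -25.1   -1. ]
open jar from w2 [ 0.52604834 -0.35723553  0.098     ]
```

This one weighs 3.6 N, so it is the heavy jar. I'll carry it to the sample jar, whose position agrees between views at (0.526, −0.357).

Emit:
apply_moves([
  {"x": -20, "y": -1, "z": 0, "ax": 0, "ay": 0, "az": 0, "gripper": 1},
  {"x": -35, "y": -2, "z": 0, "ax": 0, "ay": 0, "az": 0, "gripper": 1},
  {"x": -35, "y": -2, "z": 0, "ax": 0, "ay": 0, "az": 0, "gripper": 1},
  {"x": -35, "y": -2, "z": 0, "ax": 0, "ay": 0, "az": 0, "gripper": 1},
  {"x": -35, "y": -2, "z": 0, "ax": 0, "ay": 0, "az": 0, "gripper": 1},
])

```text
clock: 14.2
position: [0.5412, -0.0352, 0.2493]
ee_rot: [0.706, 0.708, -0.0, 0.0]
ft_force: [0.5, -0.2, -4.4]
grip_width: 0.425
grasp_force: 36.2
```

Emit:
apply_moves([
  {"x": -35, "y": -2, "z": 0, "ax": 0, "ay": 0, "az": 0, "gripper": 1},
  {"x": -35, "y": -2, "z": 0, "ax": 0, "ay": 0, "az": 0, "gripper": 1},
  {"x": -35, "y": -2, "z": 0, "ax": 0, "ay": 0, "az": 0, "gripper": 1},
  {"x": -35, "y": -2, "z": 0, "ax": 0, "ay": 0, "az": 0, "gripper": 1},
  {"x": -35, "y": -2, "z": 0, "ax": 0, "ay": 0, "az": 0, "gripper": 1},
])

```text
clock: 14.62
position: [0.5315, -0.2104, 0.2494]
ee_rot: [0.706, 0.708, -0.0, 0.0]
ft_force: [1.2, -0.7, -2.6]
grip_width: 0.428
grasp_force: 36.2
```

Emit:
apply_moves([
  {"x": -35, "y": -2, "z": 0, "ax": 0, "ay": 0, "az": 0, "gripper": 1},
  {"x": -35, "y": -2, "z": 0, "ax": 0, "ay": 0, "az": 0, "gripper": 1},
  {"x": -35, "y": -2, "z": 0, "ax": 0, "ay": 0, "az": 0, "gripper": 1},
  {"x": -20, "y": 0, "z": 0, "ax": 0, "ay": 0, "az": 0, "gripper": 1},
  {"x": 0, "y": 0, "z": 0, "ax": 0, "ay": 0, "az": 0, "gripper": 1},
])

```text
clock: 15.03
position: [0.5241, -0.3402, 0.2482]
ee_rot: [0.709, 0.705, -0.001, 0.0]
ft_force: [-1.2, 0.0, -4.0]
grip_width: 0.432
grasp_force: 36.2
```

```bash
python3 -c "
from h import *
go([.526,-.357,.222])"
```

```text
pos [ 0.5241 -0.3402  0.2482] yaw 89.69 tilt 0.13 t 15.0333 j [ 0.91  0.38 -0.54  1.43  0.2   1.39  0.36]
shift mm [-16.8   2.1  26.2]
```

Emit:
apply_moves([
  {"x": -9, "y": 1, "z": 0, "ax": 0, "ay": 0, "az": 0, "gripper": 1},
  {"x": -7, "y": 1, "z": 8, "ax": 0, "ay": 0, "az": 0, "gripper": 1},
  {"x": 0, "y": 0, "z": 10, "ax": 0, "ay": 0, "az": 0, "gripper": 1},
  {"x": 0, "y": 0, "z": 6, "ax": 0, "ay": 0, "az": 0, "gripper": 1},
  {"x": 0, "y": 0, "z": 0, "ax": 0, "ay": 0, "az": 0, "gripper": 1},
])

```text
clock: 15.45
position: [0.5276, -0.3485, 0.2228]
ee_rot: [0.706, 0.708, -0.0, -0.002]
ft_force: [-0.6, -0.4, -3.9]
grip_width: 0.43
grasp_force: 36.2
```

Emit:
apply_moves([
  {"x": 0, "y": 0, "z": 0, "ax": 0, "ay": 0, "az": 0, "gripper": 1},
  {"x": 0, "y": 0, "z": 0, "ax": 0, "ay": 0, "az": 0, "gripper": 1},
  {"x": 0, "y": 0, "z": 0, "ax": 0, "ay": 0, "az": 0, "gripper": 1},
  {"x": 0, "y": 0, "z": 0, "ax": 0, "ay": 0, "az": 0, "gripper": 1},
  {"x": 0, "y": 0, "z": 0, "ax": 0, "ay": 0, "az": 0, "gripper": 1},
])

```text
clock: 15.87
position: [0.5284, -0.3497, 0.2257]
ee_rot: [0.706, 0.708, 0.0, 0.0]
ft_force: [-0.2, 0.1, -3.4]
grip_width: 0.428
grasp_force: 36.2
```

```bash
python3 -c "
from h import *
go([.526,-.357,.222]);print(np.abs(get_obs()['joint_velocities']).max())
a=camera('scene');b=camera('side')
A=cv2.resize(a['color'][150:290,300:460],None,fx=2.5,fy=2.5,interpolation=2)
B=cv2.resize(b['color'][90:230,190:350],None,fx=2.5,fy=2.5,interpolation=2)
save(np.hstack([A,B]),'pics/s6.png')"
```

```text
pos [ 0.5284 -0.3497  0.2257] yaw 90.13 tilt 0.04 t 15.8667 j [ 0.91  0.41 -0.53  1.44  0.21  1.35  0.37]
shift mm [-7.3 -2.4  3.7]
0.003498205905257738
```

View pics/s6.png

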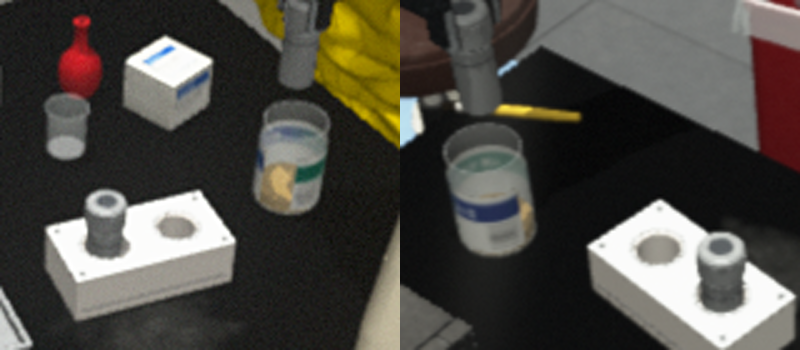

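The light jar stands down in its hole, and the heavy one hangs upright above the sample jar mouth. One last 7 mm correction remains.

Emit:
apply_moves([
  {"x": -4, "y": -1, "z": 2, "ax": 0, "ay": 0, "az": 0, "gripper": 1},
  {"x": -3, "y": -1, "z": 2, "ax": 0, "ay": 0, "az": 0, "gripper": 1},
  {"x": 0, "y": 0, "z": 0, "ax": 0, "ay": 0, "az": 0, "gripper": 1},
  {"x": 0, "y": 0, "z": 0, "ax": 0, "ay": 0, "az": 0, "gripper": 1},
  {"x": 0, "y": 0, "z": 0, "ax": 0, "ay": 0, "az": 0, "gripper": 1},
])

```text
clock: 16.38
position: [0.5262, -0.3567, 0.2213]
ee_rot: [0.706, 0.708, 0.0, -0.0]
ft_force: [0.6, -0.5, -3.8]
grip_width: 0.43
grasp_force: 36.2
```

Emit:
apply_moves([
  {"x": 0, "y": 0, "z": 0, "ax": 0, "ay": 0, "az": 0, "gripper": 1},
  {"x": 0, "y": 0, "z": 0, "ax": 0, "ay": 0, "az": 0, "gripper": 1},
  {"x": 0, "y": 0, "z": 0, "ax": 0, "ay": 0, "az": 0, "gripper": 1},
  {"x": 0, "y": 0, "z": 0, "ax": 0, "ay": 0, "az": 0, "gripper": 1},
  {"x": 0, "y": 0, "z": 0, "ax": 0, "ay": 0, "az": 0, "gripper": 1},
])

```text
clock: 16.8
position: [0.5263, -0.3567, 0.2214]
ee_rot: [0.706, 0.708, -0.0, 0.0]
ft_force: [-0.6, -0.8, -3.3]
grip_width: 0.431
grasp_force: 36.2
```

```bash
python3 -c "
from h import *
go([.526,-.357,.222])
print(hand_in())"
```

```text
pos [ 0.5263 -0.3567  0.2214] yaw 90.13 tilt 0.01 t 16.8 j [ 0.92  0.42 -0.53  1.44  0.21  1.34  0.38]
shift mm [-0.3 -0.3 -0.6]
the job is handed in; nothing more can be done
None
```

Handed in at 16.8 s (no verdict came back): the lighter jar (about 1.7 N) stands fully down in the rack's +y hole, and the heavier one (about 3.6 N) is held upright and still, about 45 mm above the middle of the sample jar's mouth.

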